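Lock the salt mill's hopper and hold the fullest refill tin over it

ROBOT

A 6-joint arm with a two-finger parallel gripper is mounted at the origin on the work surface; the furniture and walls round the work are solid. World frame = base frame: x ahead of the robot, y to its left, z up, the work surface at z = 0. Lengths are in mm, angles in rad, forces in N, time in s.
With the tool pointing down it reaches from about 275 to 1000 mm from the base axis. Payload 8.4 kg.
Tool frame: the origin (TCP) lies between the finger pads; the fingertips stand r.finger_overhang ahead of it and the grasp point (between the pads) is the TCP (r.finger_overhang is the distance from the TCP to the fingertips, in mm); z points along the fingers, y is the line along which they close (so a half turn about z gives the same grasp; the last joint's range is limited). The gripper opens to 85 mm and grips with 20 to 120 N. Pads are 22 mm wide; open, the fingers measure 114 mm over their backs; the gripper's body (76 mm by 85 mm) begins 54 mm behind the grasp point. The pads swing forward as they close: fully open they stand 13 mm farther back than shut.
Start: joints at [1.176, 0.353, 1.633, -0, 1.155, -0.002], TCP at [239.234, 577.404, 250.281] pointing down, gripper open.
Joint ranges: [-2.63, 2.63], [-0.92, 2.1], [0.06, 2.66], [-1.3, 4.44], [0, 2.69], [-3.02, 3.02]. Speed limits (rad/s): [2.22, 2.22, 2.79, 3.14, 3.14, 3.14].

INTERFACE

Orientations are given as [roll, pitch, yaw] about the fixed x, y, z axes, in that order (R = Rz(yaw) Ry(pitch) Rx(roll)).
In Python, from rig import r, cams, sign_off gives the robot as it stands.
- The arm moves only by the shell command python3 -m crank 'ROWS' [FORCE]. ROWS is JSON, a list of rows, each a list of 7 numbers: the shift along the tool's x, y, z in m, then the turn, a rotation vector about the tool's x, y, z in rad, then the closure, from 0 (fully open) to 1 (shut). In form: [[dx, dy, dz, ax, ay, az, gripper], ...]. A call has 1 to 5 rows; each row is the pose to reach, as a shift and turn from the pose commanded when the call began, along the tool's axes at that moment; what a row does not reach only later rows make up. A row lasts 1/10 s, in which the tool goes at most 50 mm and 8.59 degrees, less where a joint would pass 70% of its speed; a pose out of reach is approached as far as the arm can. A call with a gripper value outside its range is refused whole. The fingers move at their own pace and stop on an object; FORCE is the grip in N (left out, the last holds). Time passes only in rows, so rows that repeat a pose let the fingers close. It gives the time, the measured TCP pose, the force, the opening and the grip force at its end, in the units of the state.
- r.sense(): the state, without advancing time (a new reading comes with each control period).
- cams.grab_frame(name): name is "side" or "top"; returns a dict with "image" (384x512x3 uint8, red, green, blue), "fx", "fy", "cx", "cy" (pixels), "position" and "orientation" of the camera in the world. Camera axes: x right, y down, z forward; pixel columns grow to the right and rows downward; lengths in mm; the calibration is good to about 2 mm. A picture is of the moment at which its call begins. There is no depth.
- sign_off(): hands the job in; it is judged then, once.
The state is a dict: "clock": time; "qpos": joint angles; "qvel": joint speeds; "joint_efforts": joint torques, N m; "eef_pos": TCP position; "tcp_rot": TCP orientation; "contact_force": force on the tool from outside, world axes, zero at the start; "wrist_torque": the same for the moment, N m; "opening": opening from 0.0 (shut) to 1.0 (fully open); "grasp_force": force on a finger pad.
Only numpy, scipy, OpenCV 4.12 (cv2) and the standard library are available. Lean on these libraries where they do the work, as an engineer would, in place of code of your own. Each camera call takes 0.05 s, during which the arm holds its last target. There are 200 camera calls.

TASK

Get the salt mill ready to be refilled: first swing the tab of its lock ring clockwise (seen from above) until it is fully home at the locked mark, so that the hopper cannot lift off. Then find out by hefting which of the three identical closed tins is the fullest, leave the other two standing upright on the table, and hold the fullest one upright just above the open hopper, touching nothing but your hand, where I will take it from you; finish while still holding it there. Do not drop or tip over a tin, and leave the two shakers where they stand.

Things in the scene. Friction and masses are not known exactly. Their poses are not given: they have to be found in the camera images.
- mill: salt mill fixed to the table: round black housing, flange 124 mm across and 95 mm high, open steel hopper on top. Origin: centre of its underside; z up. Own -x is its front: spout over a fixed clear cup (92 mm across, 68 mm tall, 108 mm in front of the axis). Two pins on the flange stop the ring's lever at the ends of its swing; the white bar by the clockwise pin is the locked mark.
- hopper_mouth (a point): centre of the open round mouth of the hopper, in the plane of its rim, 156 mm above the table, on the mill's vertical axis; the rim is 100 mm in diameter, wall 3 mm. Axes as the mill's.
- lock_ring (a joint): captive aluminium ring round the hopper's foot (104 mm across, 97 to 113 mm above the table), turning about the mill's vertical axis, clockwise from above as the value grows. 0 rad unlocked; 1.10 rad locked, lever against its stop pin at the locked mark. Starts at 0 to 0.3, stays where left, needs about 0.12 N m (1.4 N at the tab).
- ring_tab (a point): grip point of the ring's thumb tab: upright aluminium plate on the ring's lever, 87 mm from the mill's axis; 10 mm thick along the turning direction, 18 mm wide radially, top 145 mm and lever top 107 mm above the table. The point is in its middle, 130 mm above the table, and moves with the ring. It sweeps along the mill's front, from the robot's right to its left.
- tin_a: closed steel tin of salt, 56 mm in diameter, 100 mm tall, steel sides, black press-on lid (top 19 mm, same diameter, shut). Weighs 0.12 to 0.46 kg with its contents. Origin: centre of its underside; z up its axis; starts upright on the table. The three look exactly alike; names and places tell nothing about contents; the fullest outweighs each other one by at least 0.1 kg.
- tin_b: closed steel tin of salt, 56 mm in diameter, 100 mm tall, steel sides, black press-on lid (top 19 mm, same diameter, shut). Weighs 0.12 to 0.46 kg with its contents. Origin: centre of its underside; z up its axis; starts upright on the table. The three look exactly alike; names and places tell nothing about contents; the fullest outweighs each other one by at least 0.1 kg.
- tin_c: closed steel tin of salt, 56 mm in diameter, 100 mm tall, steel sides, black press-on lid (top 19 mm, same diameter, shut). Weighs 0.12 to 0.46 kg with its contents. Origin: centre of its underside; z up its axis; starts upright on the table. The three look exactly alike; names and places tell nothing about contents; the fullest outweighs each other one by at least 0.1 kg.
- salt_shaker: bystander: small glass shaker with white contents and a grey dome cap, 44 mm across, 90 mm tall; origin at the centre of its underside
- pepper_shaker: bystander: small glass shaker with dark contents and a grey dome cap, 44 mm across, 90 mm tall; origin at the centre of its underside
Mind the look-alikes: they are no part of the job. What is shaped like the tin_a but orange or red is not meant.

How it is judged (in metres and radians):
On the way, in this order (a step that is already met when the one before it is completed fails the run):
1. the lock ring is at its locked mark (value of joint lock_ring above 1 rad), for 0.2 s.
2. a tin is held upright above the hopper (((horizontal distance between tin_a and hopper_mouth below 0.045 m and z of tin_a in the frame of hopper_mouth between 0.012 and 0.16 m and angle between tin_a's own z axis and vertical below 0.2 rad and contact force between the fingers and tin_a above 2 N) or (horizontal distance between tin_b and hopper_mouth below 0.045 m and z of tin_b in the frame of hopper_mouth between 0.012 and 0.16 m and angle between tin_b's own z axis and vertical below 0.2 rad and contact force between the fingers and tin_b above 2 N) or (horizontal distance between tin_c and hopper_mouth below 0.045 m and z of tin_c in the frame of hopper_mouth between 0.012 and 0.16 m and angle between tin_c's own z axis and vertical below 0.2 rad and contact force between the fingers and tin_c above 2 N))), for 0.2 s.
At the end, for the whole second after the job is handed in: Fullest tin held in the gripper, still, upright within 0.2 rad, axis within 45 mm of the hopper's, underside 12 to 160 mm above its rim, not touching the mill; ring at 1.0 rad or more (stop: 1.10); other two tins let go, upright within 0.1 rad on the table, each pressing it with under 3.2 N (value of joint lock_ring above 1 rad and ((horizontal distance between tin_a and hopper_mouth below 0.045 m and z of tin_a in the frame of hopper_mouth between 0.012 and 0.16 m and angle between tin_a's own z axis and vertical below 0.2 rad and contact force between the fingers and tin_a above 2 N and contact force between tin_a and mill below 0.3 N and linear speed of tin_a below 0.05 m/s and height (world z) of tin_b between -0.006 and 0.006 m and angle between each of tin_b, tin_c's own z axis and vertical below 0.1 rad and contact force between the fingers and tin_b below 0.1 N and contact force between tin_b and anything else between 0.6 and 3.2 N and height (world z) of tin_c between -0.006 and 0.006 m and contact force between the fingers and tin_c below 0.1 N and contact force between tin_c and anything else between 0.6 and 3.2 N) or (horizontal distance between tin_b and hopper_mouth below 0.045 m and z of tin_b in the frame of hopper_mouth between 0.012 and 0.16 m and angle between tin_b's own z axis and vertical below 0.2 rad and contact force between the fingers and tin_b above 2 N and contact force between tin_b and mill below 0.3 N and linear speed of tin_b below 0.05 m/s and height (world z) of tin_a between -0.006 and 0.006 m and angle between each of tin_a, tin_c's own z axis and vertical below 0.1 rad and contact force between the fingers and tin_a below 0.1 N and contact force between tin_a and anything else between 0.6 and 3.2 N and height (world z) of tin_c between -0.006 and 0.006 m and contact force between the fingers and tin_c below 0.1 N and contact force between tin_c and anything else between 0.6 and 3.2 N) or (horizontal distance between tin_c and hopper_mouth below 0.045 m and z of tin_c in the frame of hopper_mouth between 0.012 and 0.16 m and angle between tin_c's own z axis and vertical below 0.2 rad and contact force between the fingers and tin_c above 2 N and contact force between tin_c and mill below 0.3 N and linear speed of tin_c below 0.05 m/s and height (world z) of tin_a between -0.006 and 0.006 m and angle between each of tin_a, tin_b's own z axis and vertical below 0.1 rad and contact force between the fingers and tin_a below 0.1 N and contact force between tin_a and anything else between 0.6 and 3.2 N and height (world z) of tin_b between -0.006 and 0.006 m and contact force between the fingers and tin_b below 0.1 N and contact force between tin_b and anything else between 0.6 and 3.2 N))); the arm keeps its last pose, push and grip.
It fails at once if a tin is tipped over (more than 0.7 rad) (angle between any of tin_a, tin_b, tin_c's own z axis and vertical above 0.7 rad).
It fails at once if a tin is dropped (moves faster than 0.7 m/s with no finger on it) ((linear speed of tin_a above 0.7 m/s and contact force between the fingers and tin_a below 0.1 N) or (linear speed of tin_b above 0.7 m/s and contact force between the fingers and tin_b below 0.1 N) or (linear speed of tin_c above 0.7 m/s and contact force between the fingers and tin_c below 0.1 N)).
It fails at once if a shaker is shifted by more than 30 mm or knocked over (distance of any of salt_shaker, pepper_shaker from where it was at the start of the episode above 0.03 m or angle between any of salt_shaker, pepper_shaker's own z axis and vertical above 0.5 rad).
It also fails if it takes over 72 s, if anything falls off the work surface, if the arm or the gripper's body presses on something with over 40 N, if the wrist force passes 120 N, or if a joint passes its speed limit or range.

## Working session

There is one attempt and no reset: what is moved stays moved. The work goes in short steps, Python scripts to look and compute and a shell command to move; the robot and the scene stay as the last step left them, time stands still between calls to the robot, and variables do not carry over. Pictures are saved under pics/ and viewed, at most 10 in all, crops included, and the job is handed in when it is done.

```bash
mkdir -p pics; cat > h.py <<'E'
import numpy as np,cv2
from scipy.spatial.transform import Rotation as R
from rig import r,cams,sign_off
def grab(n,name):
    f=cams.grab_frame(n); cv2.imwrite(f'pics/{name}.png',f['image'][:,:,::-1]); 
    import pickle; pickle.dump(f,open(f'pics/{name}.pkl','wb')); return f
def load(name):
    import pickle; return pickle.load(open(f'pics/{name}.pkl','rb'))
def rot(o):
    o=np.array(o,float); return o if o.shape==(3,3) else (R.from_euler('xyz',o).as_matrix() if o.size==3 else R.from_quat(o).as_matrix())
def px2w(f,u,v,z):
    d=rot(f['orientation'])@np.array([(u-f['cx'])/f['fx'],(v-f['cy'])/f['fy'],1]); p=np.array(f['position'])
    return p+d*(z-p[2])/d[2]
def w2px(f,p):
    c=rot(f['orientation']).T@(np.array(p)-np.array(f['position'])); return f['fx']*c[0]/c[2]+f['cx'],f['fy']*c[1]/c[2]+f['cy']
E
python3 - <<'E'
from h import *
print(r.sense(),r.finger_overhang)
for n in('side','top'):
    f=grab(n,n+'0'); print({k:v for k,v in f.items() if k!='image'})
    cv2.imwrite(f'pics/{n}0b.png',cv2.resize(f['image'][:,:,::-1],(800,600),interpolation=cv2.INTER_CUBIC))
E
```

```text
{'clock': 0.0, 'qpos': array([ 1.17558835e+00,  3.53658385e-01,  1.63414309e+00, -1.07745941e-06,
        1.15517908e+00, -2.39067978e-03]), 'qvel': array([-0.00031326,  0.00114759,  0.0010099 ,  0.00021123,  0.00016511,
        0.00045748]), 'joint_efforts': array([-6.69184847e-04, -6.05246043e+01, -3.42074561e+01,  1.61104313e-04,
        9.09505121e-03, -4.19553339e-05]), 'eef_pos': array([239.06758865, 576.98448099, 249.5514313 ]), 'tcp_rot': array([-3.14020476e+00, -2.33289242e-06,  2.74877579e+00]), 'contact_force': array([-0.99814258, -0.19173687,  0.25864237]), 'wrist_torque': array([-0.03619268, -0.02614687, -0.04537924]), 'grasp_force': 0.0, 'opening': 0.995471232029349} 19.0
{'fx': 472.11824659677205, 'fy': 472.11824659677205, 'cx': 264.1913266594232, 'cy': 191.08100170107457, 'position': array([  90.99968883, -925.25004145,  550.70301535]), 'orientation': array([-2.00089421, -0.01742928, -0.37955601])}
{'fx': 390.0963890427068, 'fy': 390.0963890427068, 'cx': 250.91430407140618, 'cy': 191.57839508926406, 'position': array([ 345.88319537,  -18.37849675, 1034.93714356]), 'orientation': array([-2.9763433 ,  0.02458141, -1.57558461])}
```

View pics/top0b.png

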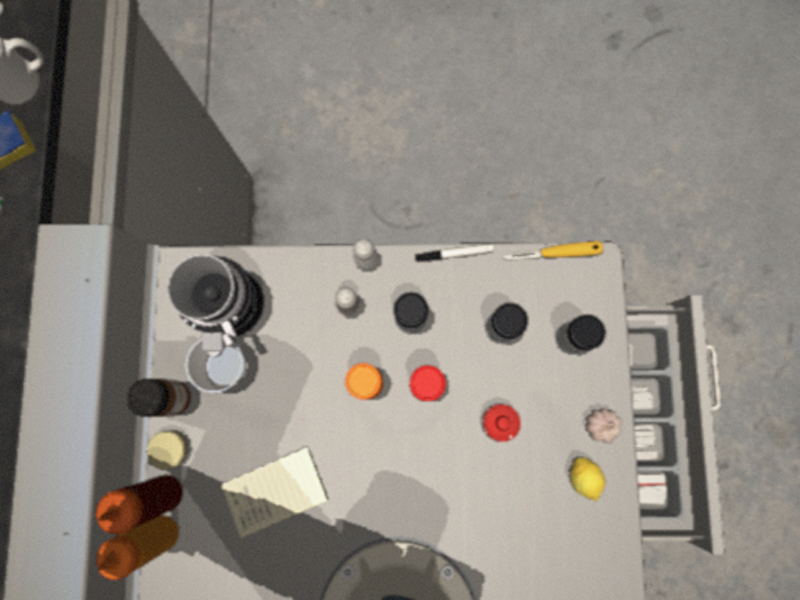

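View pics/side0b.png

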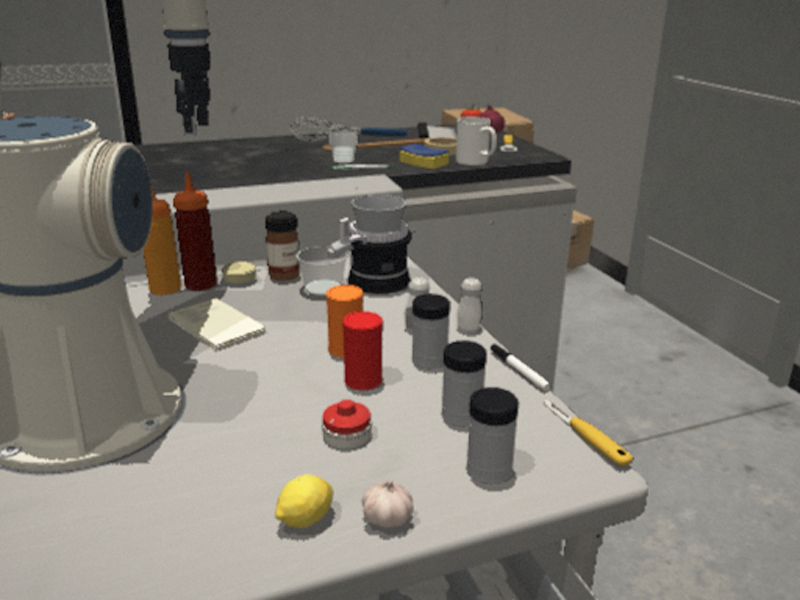

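The top view shows the mill's mouth near (208,288), the spout and cup below it near (215,350), and the tin lids at (410,311), (509,321) and (586,333). The shakers are at (364,254) and (346,299), all in 800x600 pixels. I'll enlarge the mill and the tins next.

```bash
python3 - <<'E'
from h import *
f=load('top0'); im=f['image'][:,:,::-1]
cv2.imwrite('pics/c1.png',cv2.resize(im[150:260,90:190],None,fx=5.4,fy=5.4,interpolation=cv2.INTER_CUBIC))
s=1.5625
for n,u,v,z in [('mouth',208,288,156),('tinL',410.5,311,100),('tinM',509,321,100),('tinR',586,333,100),('orange',364,381,100),('red',428,383,100),('sh1',364,249,88),('sh2',346,297,88),('jarlid',150,397,110),('cup',214,364,68),('redpot',502,422,50)]:
    print(n,px2w(f,u/s,v/s,z).round(1))
f=load('side0'); im=f['image'][:,:,::-1]
cv2.imwrite('pics/c2.png',cv2.resize(im[115:200,180:290],None,fx=7,fy=7,interpolation=cv2.INTER_CUBIC))
for n,u,v,z in [('mouth',379,202,156),('tinL',431,301,100),('tinM',465,350,100),('tinR',494,399,100)]:
    print(n,px2w(f,u/s,v/s,z).round(1))
E
```

```text
mouth [512.  274.6 156. ]
tinL [483.4 -24.6 100. ]
tinM [ 466.6 -176.   100. ]
tinR [ 447.1 -292.6  100. ]
orange [376.2  47.2 100. ]
red [372.7 -50.1 100. ]
sh1 [586.   48.6  88. ]
sh2 [508.4  76.9  88. ]
jarlid [353.7 370.8 110. ]
cup [405.5 288.7  68. ]
redpot [ 312.5 -167.6   50. ]
mouth [512.8 277.1 156. ]
tinL [484.2 -32.3 100. ]
tinM [ 466.9 -183.9  100. ]
tinR [ 448.  -300.1  100. ]
```

View pics/c1.png

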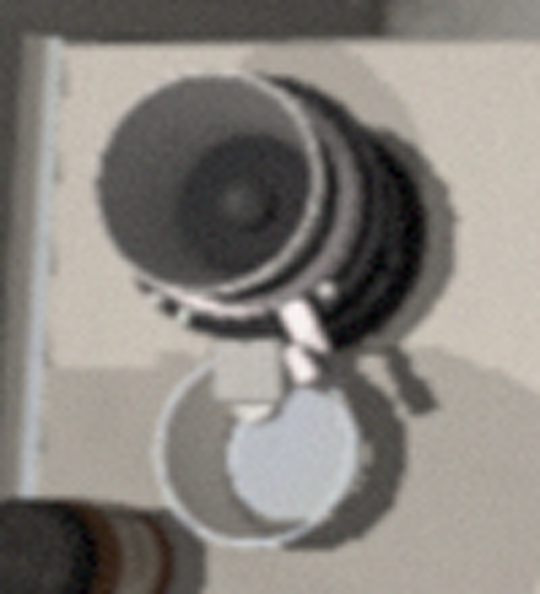

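View pics/c2.png

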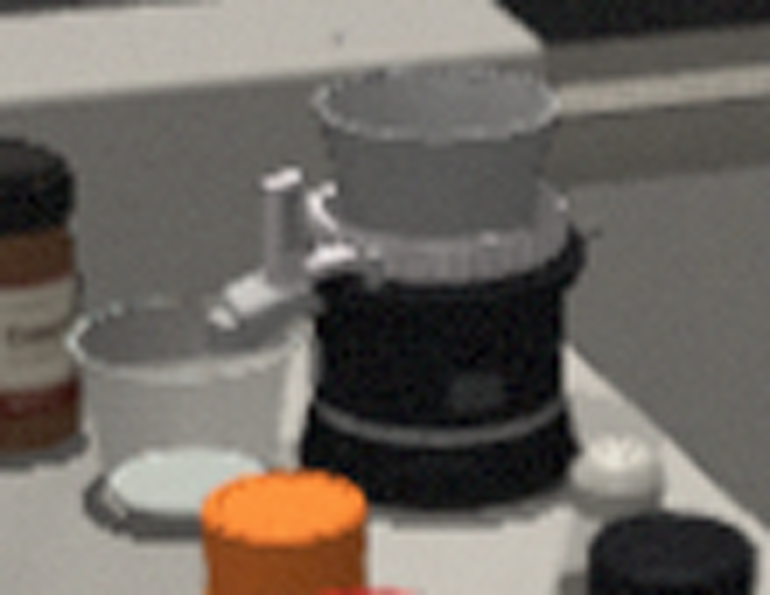

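```bash
python3 - <<'E'
from h import *
M=np.array([512,275.]);psi=np.deg2rad(173)
def draw(name,x0,x1,y0,y1,k):
    f=load(name);im=cv2.resize(f['image'][y0:y1,x0:x1,::-1],None,fx=k,fy=k,interpolation=cv2.INTER_CUBIC)
    P=lambda p:tuple(int(round(t)) for t in ((w2px(f,p)[0]+.5-x0)*k-.5,(w2px(f,p)[1]+.5-y0)*k-.5))
    def circ(c,rad,z,col):
        for a in np.linspace(0,2*np.pi,60): cv2.circle(im,P([c[0]+rad*np.cos(a),c[1]+rad*np.sin(a),z]),1,col,-1)
    circ(M,50,156,(0,255,0));circ(M,62,95,(0,255,255));circ(M+108*np.array([np.cos(psi),np.sin(psi)]),46,68,(255,0,255))
    for j,col in((0,(0,0,255)),(.3,(255,0,0)),(1.1,(255,255,0))):
        a=psi+.55-j;p=M+87*np.array([np.cos(a),np.sin(a)])
        cv2.line(im,P([*p,107]),P([*p,145]),col,1);cv2.circle(im,P([*p,145]),3,col,1)
    return im
a=draw('top0',90,190,150,260,5);b=draw('side0',185,265,115,195,5)
h=max(a.shape[0],b.shape[0]);o=np.zeros((h,900,3),np.uint8);o[:a.shape[0],:a.shape[1]]=a;o[:b.shape[0],500:900]=b
cv2.imwrite('pics/ov.png',cv2.resize(o,(800,int(h*800/900))))
E
```

```text
(no output)
```

View pics/ov.png

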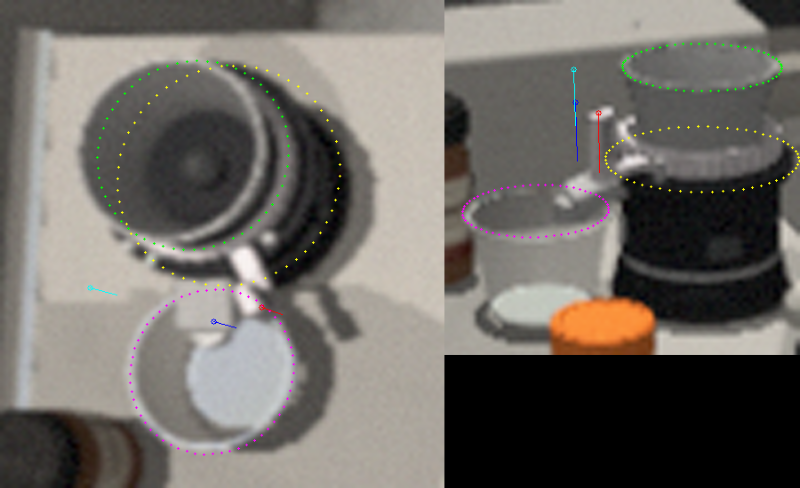

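```bash
python3 - <<'E'
from h import *
f=load('top0');g=load('side0')
m=px2w(f,129.2,184,156);print('mouth',m.round(1), 'side px', w2px(g,m))
# lids: dark blobs
hs=f['image'].max(2)
for n,(u,v) in dict(L=(262.7,199),M=(326,205.5),R=(375,213)).items():
    x0,y0=int(u)-18,int(v)-18
    b=(hs[y0:y0+36,x0:x0+36]<62).astype(np.uint8)
    k,l,s,c=cv2.connectedComponentsWithStats(b);i=1+s[1:,4].argmax()
    cu=c[i]+[x0,y0];print(n,s[i],cu.round(1),px2w(f,*cu,93).round(1))
def dark(f,u,v,w):
    pass
hg=g['image'].max(2)
for n,(u,v) in dict(L=(276,197),M=(297.5,229),R=(316,260)).items():
    x0,y0=int(u)-20,int(v)-20
    b=(hg[y0:y0+40,x0:x0+40]<62).astype(np.uint8)
    k,l,s,c=cv2.connectedComponentsWithStats(b);i=1+s[1:,4].argmax()
    x,y,w,h=s[i,:4];print(n,x+x0,y+y0,w,h)
    # lid top edge point far side at (w/2, top)
    for nm in 'x': print('  far-edge pt',px2w(g,x+x0+w/2-.5,y+y0,100).round(1))
# tab in side crop: top centre (283,178)/7
print('tabtop line', [px2w(g,180+283/7-.5,115+178/7-.5,z).round(0) for z in(145,)],px2w(f,90+292/5.4-.5,150+308/5.4-.5,145).round(0),px2w(f,90+315/5.4-.5,150+342/5.4-.5,107).round(0))
E
```

```text
mouth [512.9 283.7 156. ] side px (np.float64(241.78576059229303), np.float64(128.6081139249781))
L [  9   7  21  22 283] [263.  198.6] [485.4 -25.4  93. ]
M [  6   8  23  22 388] [325.4 205.4] [ 467.7 -176.4   93. ]
R [  5   7  25  22 413] [374.3 212.6] [ 449.1 -292.9   93. ]
L 264 188 24 17
  far-edge pt [493.5  -8.3 100. ]
M 284 219 27 20
  far-edge pt [ 474.8 -164.3  100. ]
R 300 249 31 24
  far-edge pt [ 455.9 -280.3  100. ]
tabtop line [array([435., 239., 145.])] [462. 251. 145.] [451. 252. 107.]
```

```bash
python3 - <<'E'
from h import *
M=np.array([513,283.5])
f=load('top0');c=px2w(f,90+256/5.4-.5,150+447/5.4-.5,68);d=c[:2]-M;print(c,np.hypot(*d));psi=np.arctan2(d[1],d[0]);print(psi)
def draw(name,x0,x1,y0,y1,k):
    f=load(name);im=cv2.resize(f['image'][y0:y1,x0:x1,::-1],None,fx=k,fy=k,interpolation=cv2.INTER_CUBIC)
    P=lambda p:tuple(int(round(t)) for t in ((w2px(f,p)[0]+.5-x0)*k-.5,(w2px(f,p)[1]+.5-y0)*k-.5))
    def circ(c,rad,z,col):
        for a in np.linspace(0,2*np.pi,60): cv2.circle(im,P([c[0]+rad*np.cos(a),c[1]+rad*np.sin(a),z]),1,col,-1)
    circ(M,50,156,(0,255,0));circ(M,62,95,(0,255,255));circ(M+108*np.array([np.cos(psi),np.sin(psi)]),46,68,(255,0,255))
    for j,col in((0,(0,0,255)),(.3,(255,0,0)),(1.1,(255,255,0))):
        a=psi+.55-j;p=M+87*np.array([np.cos(a),np.sin(a)])
        cv2.line(im,P([*p,107]),P([*p,145]),col,1);cv2.circle(im,P([*p,145]),3,col,1)
    return im
a=draw('top0',105,165,165,245,10);b=draw('side0',205,265,115,175,10)
cv2.imwrite('pics/ov1.png',cv2.resize(np.hstack([a[:600],b[:600]]),(800,400)))
E
```

```text
[407.14287917 288.90104066  68.        ] 105.99481718720965
3.09061487161761
```

View pics/ov1.png

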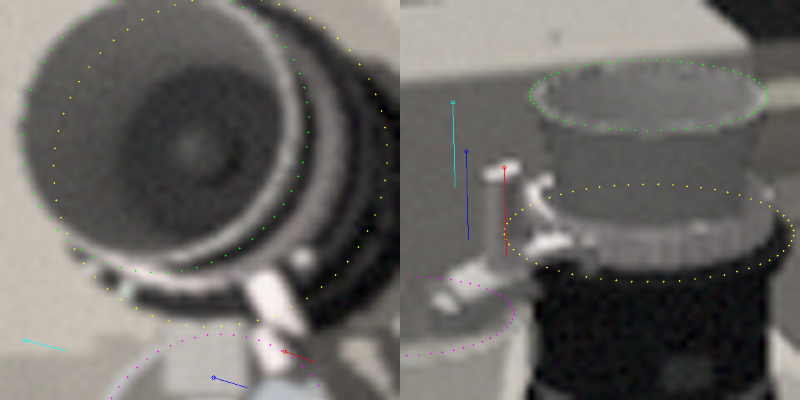

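```bash
cat >> h.py <<'E'
def go(x,y,z,yaw=np.pi):
    s=r.sense(); C=R.from_euler('xyz',s['tcp_rot']); T=R.from_euler('xyz',[np.pi,0,yaw])
    print('t',round(s['clock'],2),'shift m',(C.inv().apply(np.array([x,y,z])-s['eef_pos'])/1000).round(3),'turn',(C.inv()*T).as_rotvec().round(3),'F',s['contact_force'].round(1))
E
python3 - <<'E'
from h import *
f=load('top0');M=np.array([513,283.5])
for z in(145,):
    p=px2w(f,144.5,217,z)[:2];d=p-M;print(p,np.hypot(*d),np.arctan2(d[1],d[0])%(2*np.pi))
for a in np.arange(3.6,2.3,-.15):
    t=np.array([np.sin(a),-np.cos(a)]);print(round(a,2),(M+87*np.array([np.cos(a),np.sin(a)])-t*23).round(0))
E
python3 -m crank '[[0,0,-0.05,0,0,-0.13,0.5],[0,0,-0.1,0,0,-0.26,1],[0,0,-0.1,0,0,-0.393,1]]' 30
python3 -c "from h import *;go(455,190,340)"
```

```text
[437.24214626 248.3368614 ] 83.52064846105377 3.5761526359353057
3.6 [445. 224.]
3.45 [437. 235.]
3.3 [431. 247.]
3.15 [426. 260.]
3.0 [424. 273.]
2.85 [423. 286.]
2.7 [425. 300.]
2.55 [428. 313.]
2.4 [433. 325.]
clock: 0.4
eef_pos: [240.3, 579.9, 357.6]
tcp_rot: [3.132, 0.004, -3.136]
contact_force: [-0.3, 0.9, 0.7]
opening: 0.513
grasp_force: 0.0
t 0.4 shift m [-0.212 -0.391  0.015] turn [0.01  0.004 0.006] F [-0.3  0.9  0.7]
```

```bash
python3 -m crank '[[-0.02,-0.045,0,0,0,0,1],[-0.04,-0.09,0,0,0,0,1],[-0.06,-0.135,0,0,0,0,1],[-0.08,-0.18,0,0,0,0,1],[-0.1,-0.225,0,0,0,0,1]]' >/dev/null
python3 -m crank '[[-0.03,-0.04,0,0,0,0,1],[-0.06,-0.08,0.01,0,0,0,1],[-0.09,-0.12,0.02,0,0,0,1],[-0.112,-0.166,0.03,0,0,0,1],[-0.112,-0.166,0.03,0,0,0,1]]'
python3 -c "from h import *;go(452,205,136)"
```

```text
clock: 1.4
eef_pos: [452.4, 181.9, 318.8]
tcp_rot: [-3.139, -0.002, 3.137]
contact_force: [-1.1, 0.7, 0.4]
opening: 0.001
grasp_force: 0.0
t 1.4 shift m [0.    0.024 0.183] turn [-0.003 -0.002 -0.004] F [-1.1  0.7  0.4]
```

```bash
python3 -m crank '[[0,0.01,0.05,0,0,0,1],[0,0.02,0.1,0,0,0,1],[0,0.024,0.14,0,0,0,1],[0,0.024,0.183,0,0,0,1],[0,0.024,0.183,0,0,0,1]]'
python3 -m crank '[[0.004,0.01,0,0,0,0,1],[0.008,0.018,0,0,0,0,1],[0.015,0.03,0,0,0,0,1]]'
python3 -c "from h import *;go(431,247,136)
grab('top','t1');f=grab('side','s1')
a=load('top0') and load('t1')
cv2.imwrite('pics/v1.png',np.hstack([cv2.resize(a['image'][150:250,90:190,::-1],(400,400)),cv2.resize(f['image'][80:180,180:280,::-1],(400,400))]))"
```

```text
clock: 1.9
eef_pos: [447.5, 209.4, 132.7]
tcp_rot: [-3.138, -0.009, -3.141]
contact_force: [-0.6, -0.8, 0.0]
opening: 0.001
grasp_force: 0.0
clock: 2.2
eef_pos: [437.5, 241.9, 139.6]
tcp_rot: [3.14, 0.004, -3.142]
contact_force: [2.3, -1.8, 0.5]
opening: 0.002
grasp_force: 0.9
t 2.2 shift m [0.006 0.005 0.004] turn [0.002 0.004 0.   ] F [ 2.3 -1.8  0.5]
```

View pics/v1.png

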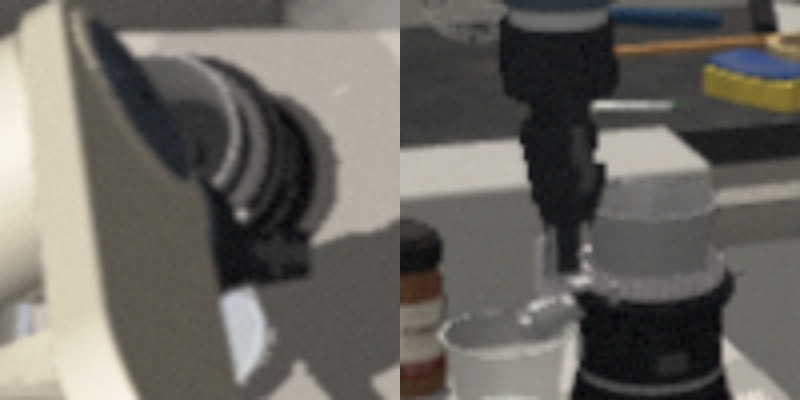

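The picture shows the closed finger at about (565,250), with the tab plate just left of it at about (540,255). Contact force is about 3 N, so I'll carry on along the arc.

```bash
python3 -m crank '[[0.005,0.007,0,0,0,0,1],[0.01,0.02,0,0,0,0,1],[0.013,0.033,0,0,0,0,1],[0.013,0.046,0,0,0,0,1],[0.012,0.058,0,0,0,0,1]]'
python3 -c "from h import *;go(428,313,136)"
```

```text
clock: 2.8
eef_pos: [424.0, 299.6, 137.2]
tcp_rot: [-3.141, -0.0, -3.141]
contact_force: [0.6, -2.2, -0.0]
opening: -0.003
grasp_force: 0.9
t 2.8 shift m [-0.004  0.013  0.001] turn [-0.    -0.     0.001] F [ 0.6 -2.2 -0. ]
```

```bash
python3 -m crank '[[-0.002,0.006,0,0,0,0,1],[-0.004,0.011,0,0,0,0,1],[-0.004,0.011,0,0,0,0,1]]'
python3 -m crank '[[-0.002,0.004,0,0,0,0,1],[-0.002,0.004,0,0,0,0,1]]'
python3 -m crank '[[-0.002,0.004,0,0,0,0,1],[-0.002,0.004,0,0,0,0,1]]'
```

```text
clock: 3.1
eef_pos: [428.6, 310.1, 137.1]
tcp_rot: [3.141, -0.0, -3.141]
contact_force: [-0.1, -1.2, 0.5]
opening: 0.003
grasp_force: 0.0
clock: 3.3
eef_pos: [429.3, 311.7, 136.9]
tcp_rot: [-3.138, -0.003, -3.141]
contact_force: [-4.3, -7.9, 4.4]
opening: -0.002
grasp_force: 4.4
clock: 3.5
eef_pos: [429.5, 312.7, 136.6]
tcp_rot: [-3.132, -0.007, -3.141]
contact_force: [-6.8, -22.5, 16.3]
opening: -0.002
grasp_force: 12.2
```

```bash
python3 -m crank '[[0.006,-0.015,0,0,0,0,1],[0.006,-0.035,-0.02,0,0,0,1],[0,-0.045,-0.07,0,0,0,0.5],[-0.0,-0.09,-0.12,0,0,0,0],[0,-0.13,-0.16,0,0,0,0]]'
python3 -m crank '[[-0.02,-0.045,0,0,0,0,0],[-0.03,-0.09,0,0,0,0,0],[-0.03,-0.135,0,0,0,0,0]]'
python3 -c "from h import *;go(485,-25,280);a=grab('top','t2');f=grab('side','s2')
cv2.imwrite('pics/v2.png',np.hstack([cv2.resize(a['image'][150:250,90:190,::-1],(400,400)),cv2.resize(f['image'][100:180,190:270,::-1],(400,400))]))"
```

```text
clock: 4.0
eef_pos: [432.6, 204.1, 281.2]
tcp_rot: [3.141, 0.002, -3.141]
contact_force: [1.2, -0.5, -0.4]
opening: 0.506
grasp_force: 0.0
clock: 4.3
eef_pos: [463.6, 67.9, 280.1]
tcp_rot: [3.141, 0.003, 3.141]
contact_force: [0.4, -0.2, -0.2]
opening: 0.987
grasp_force: 0.0
t 4.3 shift m [-0.021 -0.093  0.   ] turn [ 0.     0.003 -0.   ] F [ 0.4 -0.2 -0.2]
```

View pics/v2.png

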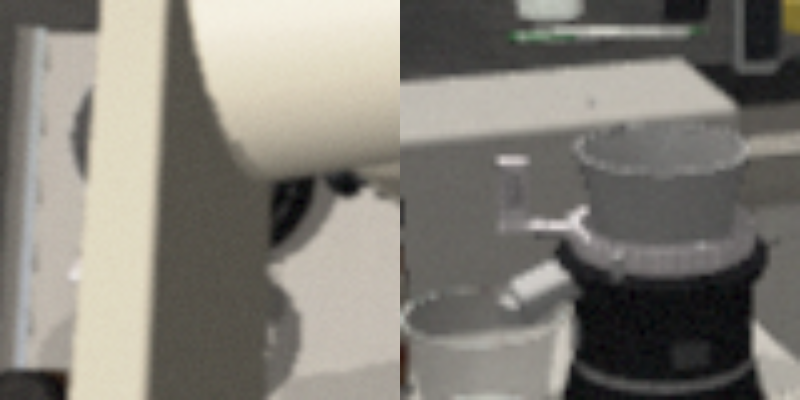

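The side view now shows the tab at (515,160), left of the hopper. That matches the predicted locked position, and the push ended on a hard stop of about 25 N. Next is hefting, starting with the tin nearest the mill.

```bash
python3 -m crank '[[-0.02,-0.045,0.0,0,0,0,0],[-0.021,-0.093,0.01,0,0,0,0],[-0.021,-0.093,0.06,0,0,0,0],[-0.021,-0.093,0.11,0,0,0,0],[-0.021,-0.093,0.13,0,0,0,0]]'
python3 -c "from h import *;go(485,-25,65)"
```

```text
clock: 4.9
eef_pos: [481.0, -23.4, 145.7]
tcp_rot: [3.141, -0.004, 3.14]
contact_force: [-0.6, 0.1, 0.7]
opening: 1.005
grasp_force: 0.0
t 4.9 shift m [-0.004 -0.002  0.081] turn [ 0.001 -0.004 -0.001] F [-0.6  0.1  0.7]
```

```bash
python3 -m crank '[[0,0,0.04,0,0,0,0],[0,0,0.085,0,0,0,0],[0,0,0.085,0,0,0,0.4],[0,0,0.085,0,0,0,0.6],[0,0,0.085,0,0,0,0.6]]' 40
python3 -m crank '[[0,0,0,0,0,0,1],[0,0,0,0,0,0,1],[0,0,0,0,0,0,1]]'
python3 -c "from h import *;go(485,-25,65)"
```

```text
clock: 5.4
eef_pos: [484.8, -23.1, 66.3]
tcp_rot: [-3.141, 0.003, -3.141]
contact_force: [0.9, -0.1, -1.1]
opening: 0.626
grasp_force: 41.7
clock: 5.7
eef_pos: [483.9, -23.2, 65.4]
tcp_rot: [-3.141, 0.002, -3.141]
contact_force: [0.4, -1.1, 2.0]
opening: 0.624
grasp_force: 41.8
t 5.7 shift m [-0.001 -0.002  0.   ] turn [-0.     0.002  0.   ] F [ 0.4 -1.1  2. ]
```

```bash
python3 -m crank '[[0,0,-0.03,0,0,0,1],[0,0,-0.06,0,0,0,1],[0,0,-0.06,0,0,0,1],[0,0,-0.06,0,0,0,1]]'
cat > w.py <<'E'
from h import *
# heft: sample while camera calls pass time
F=[]
for i in range(12):
    cams.grab_frame('top');s=r.sense();F.append(np.r_[s['contact_force'],s['wrist_torque']])
F=np.array(F);print('mean',F.mean(0).round(3),'sd',F.std(0).round(3),s['eef_pos'].round(1),s['joint_efforts'].round(2),s['clock'])
E
python3 w.py
```

```text
clock: 6.1
eef_pos: [483.8, -23.2, 125.1]
tcp_rot: [-3.141, 0.002, -3.141]
contact_force: [0.2, -0.9, -2.8]
opening: 0.622
grasp_force: 42.5
mean [-1.130e-01  4.900e-02 -1.256e+00 -0.000e+00  2.200e-02  1.000e-03] sd [0.498 0.568 0.614 0.024 0.034 0.028] [483.3 -23.2 124.2] [ -0.   -48.48 -25.34  -0.     0.    -0.  ] 6.7
```

```bash
python3 -m crank '[[0,0,0.03,0,0,0,1],[0,0,0.05,0,0,0,1],[0,0,0.058,0,0,0,1],[0,0,0.06,0,0,0,1],[0,0,0.06,0,0,0,1]]'
python3 -m crank '[[0,0,0,0,0,0,0.4],[0,0,0,0,0,0,0],[0,0,0,0,0,0,0],[0,0,0,0,0,0,0]]'
python3 -m crank '[[0,0,-0.04,0,0,0,0],[0,0,-0.08,0,0,0,0],[0,0,-0.12,0,0,0,0],[0,0,-0.12,0,0,0,0]]'
python3 -c "from h import *;go(467.5,-176,175)"
```

```text
clock: 7.2
eef_pos: [483.4, -23.4, 64.9]
tcp_rot: [-3.141, -0.0, -3.141]
contact_force: [-0.9, -0.2, -1.6]
opening: 0.626
grasp_force: 40.7
clock: 7.6
eef_pos: [483.5, -23.1, 64.5]
tcp_rot: [3.142, 0.0, -3.141]
contact_force: [0.3, -0.1, 0.0]
opening: 0.998
grasp_force: 0.0
clock: 8.0
eef_pos: [486.5, -23.3, 189.3]
tcp_rot: [-3.141, 0.009, -3.141]
contact_force: [0.8, -0.1, -0.5]
opening: 0.997
grasp_force: 0.0
t 8.0 shift m [ 0.019 -0.153  0.014] turn [-0.     0.009  0.   ] F [ 0.8 -0.1 -0.5]
```

```bash
python3 -m crank '[[0.004,-0.04,0,0,0,0,0],[0.008,-0.08,0,0,0,0,0],[0.012,-0.12,0,0,0,0,0],[0.016,-0.153,0,0,0,0,0],[0.016,-0.153,0.0,0,0,0,0]]'
python3 -c "from h import *;go(467.5,-176,65)"
python3 -m crank '[[0,0,0.04,0,0,0,0],[0,0,0.08,0,0,0,0],[0,0,0.12,0,0,0,0],[0,0,0.12,0,0,0,0],[0,0,0.12,0,0,0,0.5]]'
python3 -m crank '[[0,0,0,0,0,0,1],[0,0,0,0,0,0,1],[0,0,0,0,0,0,1]]'
python3 -m crank '[[0,0,-0.03,0,0,0,1],[0,0,-0.06,0,0,0,1],[0,0,-0.06,0,0,0,1],[0,0,-0.06,0,0,0,1]]'
python3 w.py
```

```text
clock: 8.5
eef_pos: [466.8, -179.2, 183.8]
tcp_rot: [-3.141, -0.0, 3.139]
contact_force: [0.2, 0.3, -0.4]
opening: 0.999
grasp_force: 0.0
t 8.5 shift m [-0.001  0.003  0.119] turn [-0.001 -0.    -0.003] F [ 0.2  0.3 -0.4]
clock: 9.0
eef_pos: [466.9, -175.5, 64.2]
tcp_rot: [3.141, -0.002, -3.141]
contact_force: [1.0, -0.4, 0.2]
opening: 0.858
grasp_force: 0.0
clock: 9.3
eef_pos: [468.8, -176.6, 66.3]
tcp_rot: [-3.14, 0.003, -3.141]
contact_force: [-0.9, -0.4, 8.6]
opening: 0.625
grasp_force: 41.6
clock: 9.7
eef_pos: [467.8, -176.3, 125.2]
tcp_rot: [-3.141, 0.002, -3.141]
contact_force: [0.0, -0.3, -3.1]
opening: 0.63
grasp_force: 43.7
mean [-0.151 -0.008 -2.559 -0.003 -0.005 -0.011] sd [0.438 0.333 0.472 0.028 0.042 0.025] [ 467.3 -176.1  124.2] [ 0.000e+00 -5.089e+01 -2.604e+01 -0.000e+00  1.000e-02  0.000e+00] 10.3
```

```bash
python3 -m crank '[[0,0,0.03,0,0,0,1],[0,0,0.05,0,0,0,1],[0,0,0.058,0,0,0,1],[0,0,0.06,0,0,0,1],[0,0,0.06,0,0,0,1]]'
python3 -m crank '[[0,0,0,0,0,0,0.4],[0,0,0,0,0,0,0],[0,0,0,0,0,0,0],[0,0,0,0,0,0,0]]'
python3 -m crank '[[0,0,-0.04,0,0,0,0],[0,0,-0.08,0,0,0,0],[0,0,-0.12,0,0,0,0],[0,0,-0.12,0,0,0,0],[0,0,-0.12,0,0,0,0]]'
python3 -c "from h import *;go(449,-293,184)"
python3 -m crank '[[0.006,-0.04,0,0,0,0,0],[0.012,-0.08,0,0,0,0,0],[0.019,-0.117,0,0,0,0,0],[0.019,-0.117,0,0,0,0,0],[0.019,-0.117,0,0,0,0,0]]'
python3 -c "from h import *;go(449,-293,65)"
```

```text
clock: 10.8
eef_pos: [467.4, -176.5, 65.3]
tcp_rot: [-3.141, -0.0, -3.141]
contact_force: [-4.2, -1.8, 7.5]
opening: 0.625
grasp_force: 40.1
clock: 11.2
eef_pos: [467.7, -176.2, 64.6]
tcp_rot: [-3.141, 0.001, -3.141]
contact_force: [0.5, -0.1, 0.5]
opening: 0.999
grasp_force: 0.0
clock: 11.7
eef_pos: [467.9, -176.3, 185.2]
tcp_rot: [-3.141, 0.002, -3.141]
contact_force: [0.5, 0.6, -1.0]
opening: 1.0
grasp_force: 0.0
t 11.7 shift m [ 0.019 -0.117  0.001] turn [-0.001  0.002  0.   ] F [ 0.5  0.6 -1. ]
clock: 12.2
eef_pos: [447.3, -293.1, 182.6]
tcp_rot: [3.14, -0.003, 3.14]
contact_force: [0.3, -0.1, -0.1]
opening: 0.997
grasp_force: 0.0
t 12.2 shift m [-0.002 -0.     0.118] turn [ 0.002 -0.003 -0.002] F [ 0.3 -0.1 -0.1]
```

```bash
python3 -m crank '[[0,0,0.04,0,0,0,0],[0,0,0.08,0,0,0,0],[0,0,0.119,0,0,0,0],[0,0,0.119,0,0,0,0],[0,0,0.119,0,0,0,0.5]]'
python3 -m crank '[[0,0,0,0,0,0,1],[0,0,0,0,0,0,1],[0,0,0,0,0,0,1]]'
python3 -m crank '[[0,0,-0.03,0,0,0,1],[0,0,-0.06,0,0,0,1],[0,0,-0.06,0,0,0,1],[0,0,-0.06,0,0,0,1]]'
python3 w.py
```

```text
clock: 12.7
eef_pos: [448.0, -291.9, 65.0]
tcp_rot: [3.14, -0.002, -3.14]
contact_force: [0.4, -0.7, 0.9]
opening: 0.856
grasp_force: 0.0
clock: 13.0
eef_pos: [449.7, -294.0, 67.4]
tcp_rot: [-3.139, 0.003, -3.141]
contact_force: [-0.4, -1.8, 8.0]
opening: 0.628
grasp_force: 41.3
clock: 13.4
eef_pos: [448.5, -293.2, 126.0]
tcp_rot: [-3.141, 0.001, -3.142]
contact_force: [-0.1, 0.5, -4.1]
opening: 0.626
grasp_force: 43.8
mean [-1.820e-01 -1.640e-01 -4.119e+00 -7.000e-03  5.000e-03 -4.000e-03] sd [0.634 0.558 0.514 0.027 0.029 0.019] [ 448.4 -293.2  125.2] [-0.000e+00 -5.593e+01 -2.746e+01 -0.000e+00  1.000e-02  0.000e+00] 14.0
```

The hefts came out at 1.26 N, 2.56 N and 4.12 N, so the third tin, now in hand, is clearly the fullest. I'll carry it to the hopper.

```bash
python3 -m crank '[[0,0,-0.04,0,0,0,1],[0,0,-0.08,0,0,0,1],[0,0,-0.12,0,0,0,1],[0,0.01,-0.16,0,0,0,1],[0,0.03,-0.18,0,0,0,1]]' 50
python3 -m crank '[[-0.004,0.035,0,0,0,0,1],[-0.008,0.07,0,0,0,0,1],[-0.012,0.105,0,0,0,0,1],[-0.016,0.14,0,0,0,0,1],[-0.02,0.175,0,0,0,0,1]]' |head -2
python3 -m crank '[[-0.004,0.035,0,0,0,0,1],[-0.008,0.07,0,0,0,0,1],[-0.012,0.105,0,0,0,0,1],[-0.016,0.14,0,0,0,0,1],[-0.02,0.175,0,0,0,0,1]]' |head -2
python3 -c "from h import *;go(513,284,305)"
```

```text
clock: 14.5
eef_pos: [449.5, -264.3, 309.1]
tcp_rot: [-3.139, 0.004, 3.141]
contact_force: [0.5, 0.3, -3.6]
opening: 0.627
grasp_force: 53.8
clock: 15.0
eef_pos: [468.1, -86.8, 305.4]
clock: 15.5
eef_pos: [488.1, 88.3, 305.4]
t 15.5 shift m [-0.025  0.196  0.   ] turn [-0.  0.  0.] F [-0.  -0.4 -3.5]
```

```bash
python3 -m crank '[[-0.005,0.04,0,0,0,0,1],[-0.01,0.08,0,0,0,0,1],[-0.015,0.12,0,0,0,0,1],[-0.02,0.16,0,0,0,0,1],[-0.025,0.19,0,0,0,0,1]]' |head -2
python3 -m crank '[[0,0.006,0.005,0,0,0,1],[0,0.006,0.015,0,0,0,1],[0,0.006,0.02,0,0,0,1],[0,0.006,0.02,0,0,0,1],[0,0.006,0.02,0,0,0,1]]'
python3 -c "from h import *;go(513,284,285);a=grab('top','t3');f=grab('side','s3')
cv2.imwrite('pics/v3.png',np.hstack([cv2.resize(a['image'][:,:,::-1],(400,300)),cv2.resize(f['image'][60:360,100:500,::-1],(400,300))]))"
```

```text
clock: 16.0
eef_pos: [513.0, 279.2, 305.2]
clock: 16.5
eef_pos: [513.3, 281.8, 285.3]
tcp_rot: [-3.141, -0.0, 3.141]
contact_force: [0.3, -0.3, -4.3]
opening: 0.623
grasp_force: 53.8
t 16.5 shift m [0.    0.002 0.   ] turn [-0.    -0.    -0.001] F [ 0.3 -0.3 -4.3]
```

View pics/v3.png

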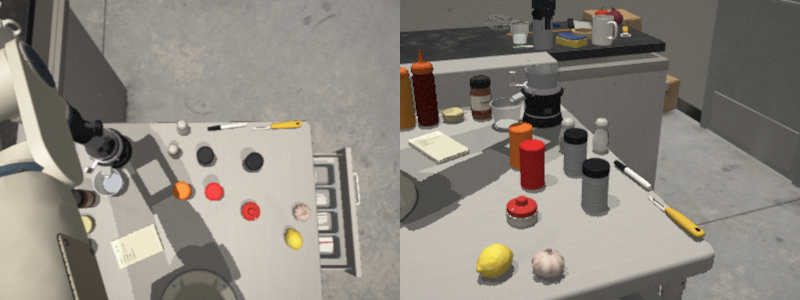

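The held tin is at (542,33), directly over the hopper at (541,70), with the tab still at its locked position. The other two tins are upright at (575,150) and (595,185), and both shakers are where they started.

```bash
python3 -c "from h import *;print(sign_off())"
```

```text
the job is handed in; nothing more can be done
None
```

The job is handed in, with no verdict returned: the lock ring was pushed to its hard stop at the locked mark, the fullest tin (about 0.42 kg, against 0.26 and 0.13 kg) is held upright about 64 mm above the hopper rim, and the other two tins and both shakers are standing on the table.

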